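# Hold the series link over the battery studs

### The arm

A 7-joint arm with a two-finger parallel gripper is mounted at the origin on a cart in front of the work surface, level with it; the furniture and walls round the work are solid. World frame = base frame: x ahead of the robot, y to its left, z up, the work surface at z = 0. Lengths are in m, angles in rad, forces in N, time in s.
With the tool pointing down it reaches from about 0.4 to 0.85 m from the base axis. Payload 10.4 kg.
Tool frame: the origin (TCP) lies at the very end of the fingers, on their centre line; the grasp point (between the pads) lies 19 mm behind it; z points along the fingers, y is the line along which they close (so a half turn about z gives the same grasp; the last joint's range is limited). The gripper opens to 87 mm and grips with 3 to 60 N. Pads are 19 mm wide; open, the fingers measure 117 mm over their backs; the gripper's body (75 mm by 190 mm) begins 51 mm behind the grasp point.
Start: joints at [-1.24, 0.332, -0.065, 1.46, 0.022, 1.35, -0.088], TCP at [0.217, 0.586, 0.223] pointing down, gripper open.
Joint ranges: [-2.6, 2.6], [-0.5, 2.12], [-1.47, 1.34], [0.16, 2.42], [-1.27, 4.41], [0.06, 2.06], [-2.6, 2.6]. Speed limits (rad/s): [2.22, 2.22, 2.79, 2.79, 3.14, 3.14, 3.14].

### API

Orientations are given as a unit quaternion [x, y, z, w].
In Python, from bench import * gives the robot as it stands.
- The arm moves only by the tool step_arm, never from a script. Its arguments are lists of equal length, an entry for each row: "delta_pos": the shift along the world's x, y, z in units of 25 mm (1.0 is 25 mm), a list of three; "turn": the turn about the world's z in units of 0.12 rad (1.0 is 0.12 rad). In form: {"delta_pos": [[tx, ty, tz], ...], "turn": [turn, ...]}. A call has 1 to 12 rows; each row shifts and turns the commanded pose from where the row before left it; what a row does not reach is not made up. A row lasts 1/10 s, in which the tool goes at most 50 mm and 8.59 degrees, less where a joint would pass 70% of its speed; a pose out of reach is approached as far as the arm can. A call with a number of a shift or a turn outside -1 to 1 is refused whole. A call with a gripper value outside its range is refused whole. "grip" is the closure, from 0 (fully open) to 1 (shut), set as the call begins (left out, the last holds). The fingers move at their own pace and stop on an object; "newtons" is the grip in N (left out, the last holds). Time passes only in rows, so rows that do not move let the fingers close. It gives the time, the measured TCP pose, the force, the opening and the grip force at its end, in the units of the state.
- read_state(): the state, without advancing time (a new reading comes with each control period).
- camera(name): name is "scene" or "top" or "wrist"; returns a dict with "image" (400x640x3 uint8, red, green, blue), "z_map" (400x640 float32, m along the optical axis (not along the pixel's ray), 0 where there is no reading), "mtx" (3x3 intrinsics, pixels), "view" (4x4, takes a point from world to camera coordinates). Camera axes: x right, y up, looking along -z (the intrinsics and any distortion apply to the point x, -y, -z); pixel columns grow to the right and rows downward; lengths in m; the calibration is good to about 2 mm. A picture is of the moment at which its call begins.
- close_job(): hands the job in; it is judged then, once.
The state is a dict: "time": time; "joint_positions": joint angles; "joint_vel": joint speeds; "joint_torque": joint torques, N m; "ee_pos": TCP position; "eef_rot": TCP orientation; "ft_force": force on the tool from outside, world axes, zero at the start; "torque": the same for the moment, N m; "width": finger opening in m; "grip_force": force on a finger pad.
Only numpy, scipy, OpenCV 4.12 (cv2) and the standard library are available. Lean on these libraries where they do the work, as an engineer would, in place of code of your own. Each camera call takes 0.05 s, during which the arm holds its last target. There are 200 camera calls.

### The job

Take the link bar whose two holes match the two bare studs of the battery module (the longer of the two bars) by its upright grip, lift it higher than the module's end plates, carry it over them and stop with the bar hovering level about a centimetre above the stud tips, each hole straight above its stud, either way round. The module is live: neither the bar nor the robot may touch it at any time, and everything else stays where it lies. Finish while still holding the bar there, steady; do not put it down or let it go.

Things in the scene. Friction and masses are not known exactly. Their poses are not given: they have to be found in the camera images.
- long_link_grip (a point): Centre of the upright black grip of the longer link bar, the one to use: grip 42 long (x), 14 thick (y), standing in the middle of the bar, from 5 to 50 mm above the bar's underside; this point is 27.5 mm above it. Feet of the grip, 5 mm high, run 9 mm on along x. Pinch it across y. The bar lies loose and flat, weighs about 0.12 kg and is the same turned half round
- long_link_hole_a (a point): centre of one hole (-x end) of the longer bar, at the level of its underside; axes as the grip. The bar is a flat aluminium strip 146 long (x), 32 wide (y), 5 thick, with a 16 mm through hole near each end, 110 mm apart centre to centre
- long_link_hole_b (a point): centre of the other hole of the longer bar (+x end), at the level of its underside; same axes
- short_link_grip (a point): Centre of the grip of the shorter link bar, which does not fit and is left alone: like the longer bar, but 116 mm long with holes 80 mm apart. The bars lie apart from each other on the worktop to the right of the module and may have changed places
- module: Battery module, fixed; 236 (x) by 188 (y) mm, origin in the centre of its underside, z up. Two black cell blocks side by side along x, tops 62 mm high, between two upright aluminium end plates 212 long (x), 10 thick, centred at y = +80 and -80 mm, 108 mm high, its highest parts. Between them stand two bare steel studs; the other two terminals, at y = -50 mm, are under black caps 74 mm high
- stud_a (a point): tip of the bare steel stud on the module's -x block, at x = -55, y = +12 mm in the module's frame, 80.5 mm above the worktop: 8 mm across, 110 mm from the other stud, on a 15 mm collar and a square terminal pad
- stud_b (a point): tip of the equal stud on the module's +x block, at x = +55, y = +12 mm in the module's frame
- pliers: pliers, 153 x 50 x 13 mm, lying loose beyond the bars; leave alone; origin in the centre of the underside
- tape_roll: flat roll of masking tape, 96 mm across, 24 mm high, loose beyond the bars; leave alone; origin in the centre of the underside
- marker: black marker pen, 128 x 15 x 15 mm, lying loose beyond the bars on the right; leave alone; origin in the centre of the underside
Not all that is in view belongs to the job. What is shaped like the part that bears long_link_grip but blue is not meant.

How it is judged:
By the outcome, as a careful person would: the job done as asked, in the order asked, and still so for the second after the job is handed in, while the arm keeps its last pose, push and grip.
It also fails if it takes over 45 s, if anything falls off the work surface, if the arm or the gripper's body presses on something with over 40 N, if the wrist force passes 120 N, or if a joint passes its speed limit or range.

## Working session

There is one attempt and no reset: what is moved stays moved. The work goes in short steps, Python scripts to look and compute and a tool call to move; the robot and the scene stay as the last step left them, time stands still between calls to the robot, and variables do not carry over. Pictures are saved under pics/ and viewed, at most 10 in all, crops included, and the job is handed in when it is done.

Besides the shell and the picture viewer there is one more tool, called after "Call:" by a JSON object that holds its "api" and its "payload". step_arm: Moves the arm, as the interface text tells. Shifts and turns lie within -1 to 1; 1 stands for 25 mm of shift or 0.12 rad of turn. Its arguments: {"type":"object","properties":{"delta_pos":{"type":"array"},"turn":{"type":"array"},"grip":{"type":"number"},"newtons":{"type":"number"}},"required":["delta_pos","turn"]}

```bash
mkdir -p pics; cat > h.py <<'E'
from bench import *
import numpy as np, cv2
def save(n,c): cv2.imwrite(f'pics/{n}.png',c['image'][:,:,::-1])
def world(c):
    z=c['z_map'];K=c['mtx'];v,u=np.indices(z.shape)
    p=np.stack([(u-K[0,2])/K[0,0]*z,-(v-K[1,2])/K[1,1]*z,-z,np.ones_like(z)],-1)
    return (p@np.linalg.inv(c['view']).T)[...,:3]
def ray(c,u,v,h):
    K=c['mtx'];T=np.linalg.inv(c['view']);d=T[:3,:3]@np.array([(u-K[0,2])/K[0,0],-(v-K[1,2])/K[1,1],-1]);o=T[:3,3]
    return o+d*(h-o[2])/d[2]
E
python3 - <<'E'
from h import *
s=read_state();print(s['time'],s['ee_pos'],s['eef_rot'],s['width'])
for n in ['scene','top']:
    c=camera(n);save(n+'1',c);print(n,np.round(np.linalg.inv(c['view']),3).tolist(),c['mtx'].tolist(),[k for k in c])
    np.savez('/tmp/'+n,**{k:c[k] for k in ['image','z_map','mtx','view']})
E
```

```text
0.0 [0.21639242 0.58592282 0.22174397] [ 1.75967185e-01  9.84395766e-01 -7.16869663e-04 -1.04110966e-04] 0.0871874264050833
scene [[0.604, 0.584, -0.543, 0.069], [-0.797, 0.454, -0.398, -0.473], [0.015, 0.673, 0.739, 0.795], [0.0, 0.0, 0.0, 1.0]] [[363.3431330801941, 0.0, 324.604303373211], [0.0, 363.3431330801941, 203.29985031969943], [0.0, 0.0, 1.0]] ['image', 'z_map', 'mtx', 'view']
top [[0.023, 0.982, -0.189, 0.337], [-1.0, 0.019, -0.022, -0.103], [-0.018, 0.189, 0.982, 1.404], [0.0, 0.0, 0.0, 1.0]] [[399.8609917660711, 0.0, 318.53446379515276], [0.0, 399.8609917660711, 194.40741455062715], [0.0, 0.0, 1.0]] ['image', 'z_map', 'mtx', 'view']
```

View pics/top1.png

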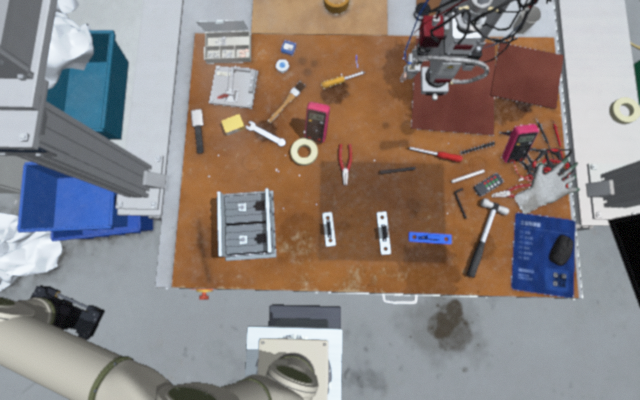

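View pics/scene1.png

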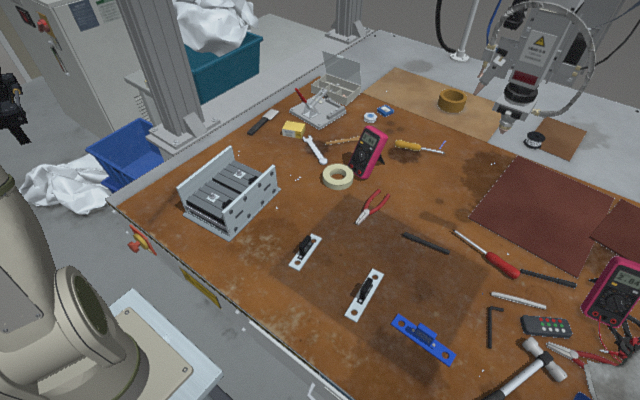

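The top view shows the long white bar at (383,232), the short one at (328,229), a blue decoy at (430,238) and the module at (246,224). In the scene view the long bar is at (364,295).

```bash
python3 - <<'E'
from h import *
for n,rois in [('top',{'long':(365,200,400,262),'short':(316,202,340,255),'mod':(208,180,285,268)}),('scene',{'long':(335,260,392,328),'short':(282,230,328,275),'mod':(165,140,285,240)})]:
    c=dict(np.load(f'/tmp/{n}.npz'));W=world(c);hsv=cv2.cvtColor(c['image'],cv2.COLOR_RGB2HSV)
    for k,(x0,y0,x1,y1) in rois.items():
        w=W[y0:y1,x0:x1].reshape(-1,3);h=hsv[y0:y1,x0:x1].reshape(-1,3)
        if k=='mod':
            m=(w[:,2]>.09)
        else:
            m=(h[:,1]<60)&(h[:,2]>150)&(w[:,2]<.02)
            g=w[(h[:,2]<90)&(w[:,2]>.02)]
            print('grip',g.mean(0) if len(g) else 0,g[:,2].max() if len(g) else 0)
        p=w[m];print(n,k,m.sum(),cv2.minAreaRect((p[:,:2]*1000).astype(np.float32)),np.percentile(p[:,2],[5,50,95]))
    i=c['image'];
t=dict(np.load('/tmp/top.npz'))['image'][180:268,205:405];s=dict(np.load('/tmp/scene.npz'))['image'][140:240,165:290]
a=cv2.resize(t,(800,352),interpolation=3);cv2.imwrite('pics/top_crop.png',a[:,:,::-1])
E
```

```text
grip [ 0.47270496 -0.29694292  0.04621416] 0.05817083303022641
top long 329 ((475.9725341796875, -302.0263977050781), (151.9698486328125, 37.776363372802734), 5.77255916595459) [-0.00218525  0.00490228  0.01069071]
grip [ 0.48190859 -0.10813817  0.04902026] 0.05638663503250885
top short 248 ((501.82257080078125, -105.24191284179688), (156.77108764648438, 47.31235885620117), 14.212146759033203) [-0.00264239  0.00395003  0.00961775]
top mod 560 ((480.9871520996094, 78.0062255859375), (395.5719299316406, 239.7457275390625), 82.7490005493164) [0.0928571  0.10683191 0.11334319]
grip [ 0.46600793 -0.30386055  0.04820185] 0.7948028255269588
scene long 441 ((474.9462585449219, -300.4353942871094), (147.2114715576172, 33.15927505493164), 6.582114219665527) [0.00144566 0.00406291 0.00628029]
grip [ 0.47624736 -0.11509787  0.04652408] 0.7948028255269588
scene short 248 ((484.9611511230469, -107.8585205078125), (118.89122772216797, 35.47966003417969), 8.074037551879883) [0.00149901 0.00401275 0.00635801]
scene mod 989 ((363.7594909667969, -122.93215942382812), (876.0178833007812, 263.6586608886719), 66.6658935546875) [0.0915402  0.10360249 0.79480283]
```

View pics/top_crop.png

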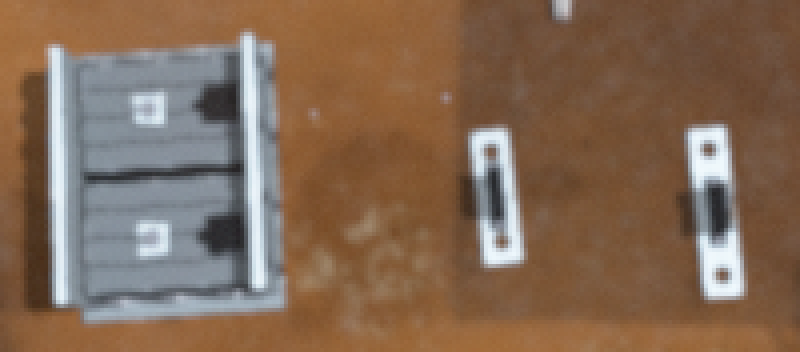

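The crop confirms that the right bar has the wide hole spacing, holes at (708,150) and (722,275). The studs' pads are at (150,108) and (153,238), and the caps are on the −y side. The wrist camera goes over the module first.

Call:
{"api": "step_arm", "payload": {"delta_pos": [[0.5,-0.8,0.2],[0.5,-0.8,0.2],[0.5,-0.8,0.2],[0.5,-0.8,0.2],[0.5,-0.8,0.2],[0.5,-0.8,0.2],[0.5,-0.8,0.2],[0.5,-0.8,0.2],[0.5,-0.8,0.2]], "turn": [0.2,0.2,0.2,0.2,0.2,0.2,0.2,0.2,0.2]}}

```text
time: 1.0
ee_pos: [0.3294, 0.4053, 0.2674]
eef_rot: [0.068, 0.998, -0.0, -0.0]
ft_force: [0.7, 0.4, -0.6]
width: 0.0873
grip_force: 0.0
```

Call:
{"api": "step_arm", "payload": {"delta_pos": [[0.5,-0.9,0.1],[0.5,-0.9,0.1],[0.5,-0.9,0.1],[0.5,-0.9,0.1],[0.5,-0.9,0.1],[0.5,-0.9,0.1],[0.5,-0.9,0.1],[0.5,-0.9,0.1],[0.5,-0.9,0.1],[0,0,0],[0,0,0]], "turn": [0.2,0.2,0.2,0.2,0.2,0.2,0.2,0.2,0.2,0.2,0]}}

```text
time: 2.1
ee_pos: [0.4414, 0.2037, 0.2899]
eef_rot: [-0.051, 0.999, 0.0, -0.0]
ft_force: [-0.5, 0.6, -1.2]
width: 0.087
grip_force: 0.0
```

```bash
python3 - <<'E'
from h import *
c=camera('wrist');save('w1',c);print(np.round(np.linalg.inv(c['view']),3).tolist(),c['mtx'].tolist())
np.savez('/tmp/w1',**{k:c[k] for k in ['image','z_map','mtx','view']})
s=read_state();print(s['time'],s['ee_pos'],s['eef_rot'])
E
```

```text
[[-0.101, -0.955, -0.277, 0.366], [0.995, -0.096, -0.029, 0.197], [0.001, -0.279, 0.96, 0.453], [0.0, 0.0, 0.0, 1.0]] [[299.1186508480357, 0.0, 320.7048355134931], [0.0, 299.1186508480357, 200.4036223788254], [0.0, 0.0, 1.0]]
2.15 [0.44106591 0.2044128  0.2897905 ] [-5.11813964e-02  9.98689325e-01  7.15069517e-05 -3.01575488e-04]
```

View pics/w1.png

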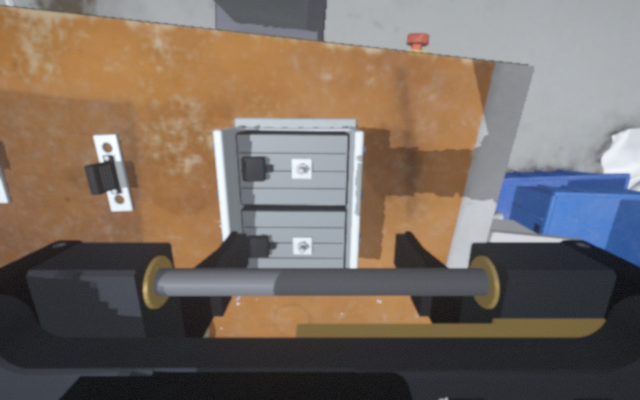

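The wrist view shows the two stud pads at (302,168) and (302,246), caps at left, and plates at columns ~225 and 357.

```bash
cat >> h.py <<'E'
def pads(c,roi,thr=170):
    x0,y0,x1,y1=roi;im=c['image'][y0:y1,x0:x1];h=cv2.cvtColor(im,cv2.COLOR_RGB2HSV)
    m=((h[:,:,2]>thr)&(h[:,:,1]<60)).astype(np.uint8)
    n,l,s,ce=cv2.connectedComponentsWithStats(m);i=1+np.argmax(s[1:,4])
    r=cv2.minAreaRect(np.argwhere(l==i)[:,::-1].astype(np.float32))
    z=np.median(world(c)[y0:y1,x0:x1][l==i][:,2])
    return np.array(r[0])+[x0,y0],r[1],z
def tri(cs,ps):
    A=[]
    for c,(u,v) in zip(cs,ps):
        P=c['mtx']@np.diag([1,-1,-1])@c['view'][:3]; A+= [u*P[2]-P[0],v*P[2]-P[1]]
    A=np.array(A);return np.linalg.lstsq(A[:,:3],-A[:,3],rcond=None)[0]
E
python3 - <<'E'
from h import *
L=lambda n:dict(np.load(f'/tmp/{n}.npz'))
w,t=L('w1'),L('top')
P={}
for n,c,rs in [('w',w,[(285,152,320,185),(285,232,320,258)]),('t',t,[(235,198,250,215),(235,232,250,248)])]:
    for i,r in enumerate(rs):
        p,sz,z=pads(c,r,185 if n=='w' else 170);P[n,i]=p;print(n,i,p,sz,z,ray(c,*p,z),ray(c,*p,.0625))
print(tri([w,t],[P['w',0],P['t',1]]),tri([w,t],[P['w',1],P['t',0]]))
W=world(w)[120:272,205:375].reshape(-1,3)
for y in (0,1):
    pass
p=W[(W[:,2]>.1)&(W[:,2]<.115)&(W[:,0]<.47)]
for q in (p[p[:,1]>.2],p[p[:,1]<.2]): print(len(q),cv2.fitLine(q[:,:2].astype(np.float32),cv2.DIST_HUBER,0,.01,.01).ravel(),q[:,2].max())
cv2.imwrite('pics/w1c.png',cv2.resize(w['image'][115:265,210:370],(640,600),interpolation=2)[:,:,::-1])
E
```

```text
w 0 [298.5 168. ] (24.0, 27.0) 0.0663993238259655 [0.43677828 0.17523744 0.06639932] [0.43749247 0.17501949 0.0625    ]
w 1 [302. 246.] (18.0, 20.0) 0.06674975615124928 [0.54680604 0.18902729 0.06674976] [0.54879429 0.18894108 0.0625    ]
t 0 [241.5 207. ] (8.0, 9.0) 0.0654415102664967 [0.54550976 0.18814998 0.06544151] [0.54596784 0.18879009 0.0625    ]
t 1 [242.5 239.5] (9.0, 9.0) 0.06525649043462034 [0.43556529 0.17823542 0.06525649] [0.43576806 0.17881477 0.0625    ]
[0.43475241 0.17579442 0.076976  ] [0.54556056 0.1881694  0.06770928]
740 [0.9955261  0.094487   0.4238076  0.24528985] 0.1116844312026532
693 [0.99535304 0.09629282 0.43139032 0.08686666] 0.1113333393945809
```

View pics/w1c.png

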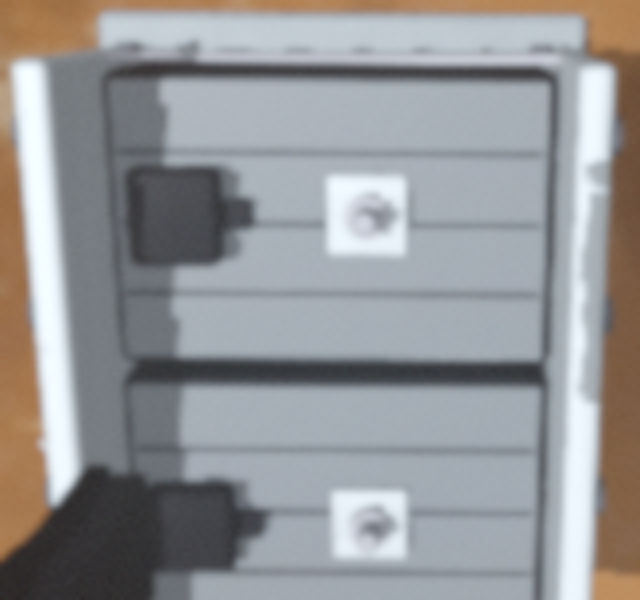

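Pads in w1 are at (301,168.5) and (301.6,245.5), with studs standing in them. I take a second wrist viewpoint.

Call:
{"api": "step_arm", "payload": {"delta_pos": [[-0.4,-0.4,0],[-0.4,-0.4,0],[-0.4,-0.4,0],[-0.4,-0.4,0],[0,0,0],[0,0,0]], "turn": [0,0,0,0,0,0]}}

```text
time: 2.75
ee_pos: [0.4013, 0.1647, 0.2901]
eef_rot: [-0.052, 0.999, 0.0, 0.0]
ft_force: [-0.3, -0.1, -1.0]
width: 0.0872
grip_force: 0.0
```

```bash
cat >> h.py <<'E'
def pad(c,g,zp=.066,r=9):
    "white pad near a guess: centre by hull moments, subpixel via upscaling"
    R=14;u,v=[int(round(k)) for k in g];im=cv2.resize(c['image'][v-R:v+R+1,u-R:u+R+1],None,fx=8,fy=8,interpolation=2)
    gry=im.min(2);t,m=cv2.threshold(gry,205,255,0)
    cs=cv2.findContours(m,cv2.RETR_EXTERNAL,cv2.CHAIN_APPROX_NONE)[0];k=max(cs,key=cv2.contourArea)
    M=cv2.moments(cv2.convexHull(k));p=np.array([M['m10'],M['m01']])/M['m00']
    return (p+.5)/8-.5+[u-R,v-R],np.array(cv2.minAreaRect(k)[1])/8
def proj(c,X):
    p=c['mtx']@np.diag([1,-1,-1])@c['view'][:3]@np.r_[X,1];return p[:2]/p[2]
E
python3 - <<'E'
from h import *
w1=dict(np.load('/tmp/w1.npz'));t=dict(np.load('/tmp/top.npz'))
c=camera('wrist');save('w2',c);np.savez('/tmp/w2',**{k:c[k] for k in ['image','z_map','mtx','view']})
for X in ([.4365,.178,.066],[.546,.1885,.066]):
    P=[pad(q,proj(q,np.array(X))) for q in (w1,c)]
    for (p,s),q in zip(P,(w1,c)): print(p,s,ray(q,*p,.066))
    print('tri',tri([w1,c],[p for p,s in P]))
W=world(c);p=W[(W[...,2]>.07)&(W[...,2]<.09)&(abs(W[...,1]-.184)<.04)&(abs(W[...,0]-.49)<.09)];print(len(p),np.round(p,4)[:30].tolist())
cv2.imwrite('pics/w2.png',c['image'][:,:,::-1])
E
```

```text
[301.01508016 168.3148808 ] [19.63890076 19.65036201] [0.43693581 0.17852129 0.066     ]
[327.00627044 200.49678379] [19.27212334 18.17584038] [0.43727977 0.17820739 0.066     ]
tri [0.43707478 0.17836198 0.06613126]
[301.79201956 245.60094365] [16.25 18.  ] [0.54657483 0.18866915 0.066     ]
[325.88009225 266.32519638] [ 1.5   15.875] [0.53578359 0.18725769 0.066     ]
tri [0.56991025 0.18956386 0.00906683]
86 [[0.4315, 0.1748, 0.0704], [0.4313, 0.1761, 0.0705], [0.4311, 0.1774, 0.0709], [0.4311, 0.1788, 0.0704], [0.4306, 0.18, 0.0716], [0.4306, 0.1814, 0.0709], [0.4328, 0.1736, 0.0709], [0.4328, 0.1749, 0.0704], [0.4326, 0.1763, 0.0708], [0.4321, 0.1775, 0.072], [0.4325, 0.1789, 0.0703], [0.4322, 0.1802, 0.0706], [0.4319, 0.1815, 0.0712], [0.4318, 0.1828, 0.0713], [0.4343, 0.1724, 0.071], [0.434, 0.1737, 0.0715], [0.4343, 0.1751, 0.07], [0.434, 0.1764, 0.0708], [0.4339, 0.1777, 0.0705], [0.4333, 0.179, 0.0722], [0.4335, 0.1803, 0.0712], [0.4335, 0.1817, 0.0706], [0.433, 0.1843, 0.0712], [0.4358, 0.1726, 0.0707], [0.4353, 0.1738, 0.0719], [0.4355, 0.1752, 0.0708], [0.4341, 0.1763, 0.0753], [0.4334, 0.1775, 0.0771], [0.4335, 0.1789, 0.0763], [0.434, 0.1803, 0.0742]]
```

View pics/w2.png

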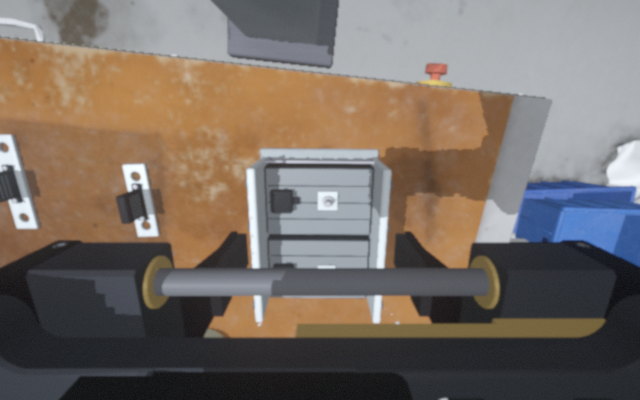

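In w2 stud a's pad is at (327,200) and b is hidden by the gripper. The studs are at about (0.437,0.178) and (0.5465,0.1886), yaw 5.4°. Now to the bar.

Call:
{"api": "step_arm", "payload": {"delta_pos": [[0,-0.8,0],[0.1,-0.9,0],[0.1,-0.9,0],[0.1,-0.9,0],[0.1,-0.9,0],[0.1,-0.9,0],[0.1,-0.9,0],[0.1,-0.9,0],[0.1,-0.9,0],[0.1,-0.9,0],[0.1,-0.9,0]], "turn": [0,0,0,0,0,0,0,0,0,0,0]}}

```text
time: 3.9
ee_pos: [0.4271, -0.0816, 0.2901]
eef_rot: [-0.051, 0.999, -0.0, -0.0]
ft_force: [-0.4, 0.1, -0.6]
width: 0.0866
grip_force: 0.0
```

Call:
{"api": "step_arm", "payload": {"delta_pos": [[0.1,-0.9,0],[0.1,-0.9,0],[0.1,-0.9,0],[0.1,-0.9,-0.4],[0.1,-0.9,-0.4],[0.1,-0.9,-0.4],[0.1,-0.9,-0.4],[0.1,-0.9,-0.4],[0.1,-0.8,-0.4],[0,0,0],[0,0,0]], "turn": [0,0,0,0,0,0,0,0,0,0,0]}}

```text
time: 5.0
ee_pos: [0.4494, -0.281, 0.2298]
eef_rot: [-0.051, 0.999, -0.0, -0.001]
ft_force: [0.7, -0.2, -0.4]
width: 0.0869
grip_force: 0.0
```

```bash
python3 - <<'E'
from h import *
c=camera('wrist');save('w3',c);np.savez('/tmp/w3',**{k:c[k] for k in ['image','z_map','mtx','view']})
print(read_state()['ee_pos'],proj(c,np.array([.475,-.301,.005])))
W=world(c);h=cv2.cvtColor(c['image'],cv2.COLOR_RGB2HSV)
near=(abs(W[...,0]-.475)<.09)&(abs(W[...,1]+.301)<.04)
g=W[near&(W[...,2]>.04)&(W[...,2]<.06)&(h[...,2]<110)]
if len(g): print('griptop',len(g),cv2.minAreaRect((g[:,:2]*1e3).astype(np.float32)),np.percentile(g[:,2],[50,95]))
b=W[near&(abs(W[...,2]-.005)<.006)&(h[...,1]<60)&(h[...,2]>150)]
print('bar',len(b),cv2.minAreaRect((b[:,:2]*1e3).astype(np.float32)),np.percentile(b[:,2],[5,50,95]))
for n in('w1','w2'):
  q=dict(np.load(f'/tmp/{n}.npz'));W=world(q)
  for X in([.437,.1783],[.5465,.1886]):
    m=(np.hypot(W[...,0]-X[0],W[...,1]-X[1])<.005);print(n,np.sort(W[m][:,2])[-4:])
E
```

```text
[ 0.44958564 -0.28050507  0.23008327] [303.21756176 190.8937976 ]
griptop 314 ((474.9580078125, -298.0992431640625), (39.189918518066406, 10.77790641784668), 4.8672895431518555) [0.05104279 0.05242729]
bar 2218 ((478.6834716796875, -299.346435546875), (151.5594940185547, 37.00178909301758), 5.6382269859313965) [0.00085154 0.00611965 0.00766359]
w1 [0.08232444 0.08249368 0.08273941 0.08382013]
w1 [0.08234474 0.08237759 0.08262175 0.08282949]
w2 [0.08253363 0.08273584 0.08287526 0.08289687]
w2 []
```

View pics/w3.png

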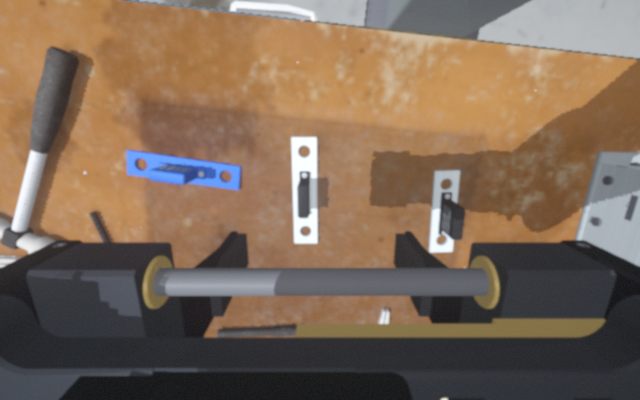

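In w3 the long bar stands at (304,190), holes at (303,151) and (305,231), short bar at (445,212), with nothing near the fingers.

```bash
python3 - <<'E'
from h import *
c=dict(np.load('/tmp/w3.npz'));g=cv2.cvtColor(c['image'],cv2.COLOR_RGB2GRAY)
x0,y0,x1,y1=285,130,325,250
im=cv2.resize(g[y0:y1,x0:x1],None,fx=8,fy=8,interpolation=2);m=cv2.threshold(im,190,255,0)[1]
cs,_=cv2.findContours(m,cv2.RETR_CCOMP,cv2.CHAIN_APPROX_NONE)
for k in cs:
    A=cv2.contourArea(k)/64
    if A<20: continue
    r=cv2.minAreaRect(k);p=(np.array(r[0])+.5)/8-.5+[x0,y0];print(round(A),p,np.array(r[1])/8,ray(c,*p,.005),ray(c,*p,.0025))
E
```

```text
2620 [303.88683891 189.7515831 ] [107.56658173  26.49554443] [ 0.47333873 -0.30024211  0.005     ] [ 0.47397803 -0.30032292  0.0025    ]
77 [305.     230.6875] [10.375  9.5  ] [ 0.53172198 -0.29370287  0.005     ] [ 0.53273703 -0.29374159  0.0025    ]
621 [304.61769104 194.29928589] [46.79130936 15.29143715] [ 0.47951564 -0.29872918  0.005     ] [ 0.48019469 -0.29880025  0.0025    ]
101 [303.6875 151.0625] [11.25 11.5 ] [ 0.42210605 -0.30487336  0.005     ] [ 0.42241561 -0.30498397  0.0025    ]
```

Call:
{"api": "step_arm", "payload": {"delta_pos": [[0.54,-0.37,0],[0.54,-0.37,0],[0,0,-0.8],[0,0,-0.8],[0,0,-0.8],[0,0,-0.8],[0,0,-0.8],[0,0,-0.8],[0,0,-0.4],[0,0,0],[0,0,0]], "turn": [0,0,0,0,0,0,0,0,0,0,0]}}

```text
time: 6.15
ee_pos: [0.4766, -0.2995, 0.1009]
eef_rot: [-0.051, 0.999, -0.0, 0.0]
ft_force: [0.1, -0.1, 1.2]
width: 0.0869
grip_force: 0.0
```

Call:
{"api": "step_arm", "payload": {"delta_pos": [[0,0,-0.7],[0,0,-0.7],[0,0,-0.7],[0,0,-0.7],[0,0,-0.4],[0,0,-0.26],[0,0,0],[0,0,0]], "turn": [0,0,0,0,0,0,0,0]}}

```text
time: 6.95
ee_pos: [0.4765, -0.3, 0.0143]
eef_rot: [-0.051, 0.999, -0.0, 0.0]
ft_force: [0.1, -0.9, 0.6]
width: 0.0865
grip_force: 0.0
```

Call:
{"api": "step_arm", "payload": {"delta_pos": [[0,0,0],[0,0,0],[0,0,0],[0,0,0],[0,0,0],[0,0,0],[0,0,0],[0,0,0],[0,0,0],[0,0,0]], "turn": [0,0,0,0,0,0,0,0,0,0], "grip": 1, "newtons": 30}}

```text
time: 7.95
ee_pos: [0.476, -0.2997, 0.0136]
eef_rot: [-0.051, 0.999, 0.0, -0.0]
ft_force: [0.4, -0.3, 0.1]
width: 0.0147
grip_force: 0.1
```

Call:
{"api": "step_arm", "payload": {"delta_pos": [[0,0,0],[0,0,0],[0,0,0],[0,0,0],[0,0,0]], "turn": [0,0,0,0,0]}}

```text
time: 8.45
ee_pos: [0.476, -0.2997, 0.0136]
eef_rot: [-0.051, 0.999, 0.0, -0.0]
ft_force: [-0.1, -0.0, 0.9]
width: 0.0135
grip_force: 30.0
```

Call:
{"api": "step_arm", "payload": {"delta_pos": [[0,0,0.3],[0,0,0.6],[0,0,0.8],[0,0,0.8],[0,0,0.8],[0,0,0.8],[0,0,0.8],[0,0,0.8],[0,0,0.8],[0,0,0.6],[0,0,0.3],[0,0,0]], "turn": [0,0,0,0,0,0,0,0,0,0,0,0]}}

```text
time: 9.65
ee_pos: [0.4764, -0.2999, 0.1996]
eef_rot: [-0.051, 0.999, -0.0, 0.001]
ft_force: [0.6, 0.4, -1.1]
width: 0.0136
grip_force: 30.0
```

```bash
python3 - <<'E'
from h import *
c=camera('wrist');save('w4',c);np.savez('/tmp/w4',**{k:c[k] for k in ['image','z_map','mtx','view']})
s=read_state();print(s['ee_pos'],s['ft_force'],s['torque'],s['width'],s['grip_force'])
z=s['ee_pos'][2]-.0136
W=world(c);h=cv2.cvtColor(c['image'],cv2.COLOR_RGB2HSV)
m=(np.hypot(W[...,0]-.4765,W[...,1]+.3)<.09)&(abs(W[...,2]-z)<.02)&(h[...,1]<60)&(h[...,2]>150)
b=W[m];print(len(b));
A=np.c_[b,np.ones(len(b))];co=np.linalg.lstsq(np.c_[b[:,:2]-[.4765,-.3],np.ones(len(b))],b[:,2],rcond=None)[0];print('slope',co,z+.005)
E
```

```text
[ 0.47605637 -0.29961802  0.19861115] [ 0.54844542  0.24299782 -1.32073974] [ 0.10595891  0.05771906 -0.00746342] 0.013592414968400461 29.999901931732893
5050
slope [0.00102056 0.00055602 0.19243495] 0.19001114878988268
```

View pics/w4.png

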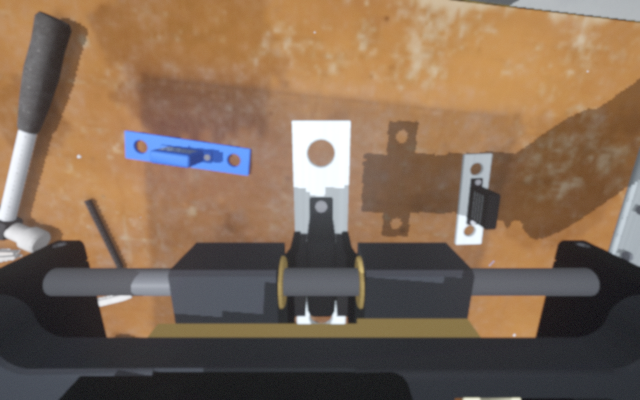

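The bar is held level, with the near hole visible at (321,152). I measure it relative to the TCP.

```bash
cat >> h.py <<'E'
def hole(c,roi,z):
    x0,y0,x1,y1=roi;g=cv2.cvtColor(c['image'],cv2.COLOR_RGB2GRAY)
    im=cv2.resize(g[y0:y1,x0:x1],None,fx=4,fy=4,interpolation=2);m=cv2.threshold(im,170,255,0)[1]
    cs,hi=cv2.findContours(m,cv2.RETR_CCOMP,cv2.CHAIN_APPROX_NONE)
    k=max([k for k,q in zip(cs,hi[0]) if q[3]>=0],key=cv2.contourArea)
    e=cv2.fitEllipse(k);p=(np.array(e[0])+.5)/4-.5+[x0,y0];return p,np.array(e[1])/4,ray(c,*p,z)
E
python3 - <<'E'
from h import *
c=dict(np.load('/tmp/w4.npz'));print(hole(c,(285,115,360,188),.191))
E
```

```text
(array([320.48014832, 152.76978683]), array([25.80352783, 26.1110878 ]), array([ 0.42232804, -0.30456529,  0.191     ]))
```

Call:
{"api": "step_arm", "payload": {"delta_pos": [[0,0.4,0.1],[0.05,0.8,0.1],[0.05,0.9,0],[0.05,0.9,0],[0.05,0.9,0],[0.05,0.9,0],[0.05,0.9,0],[0.05,0.9,0],[0,0.9,0],[0,0.9,0],[0,0.9,0],[0,0.9,0]], "turn": [0,-0.07,0,0,0,0,0,0,0,0,0,0]}}

```text
time: 10.9
ee_pos: [0.4841, -0.0431, 0.203]
eef_rot: [-0.047, 0.999, -0.0, -0.001]
ft_force: [0.1, 0.1, -1.2]
width: 0.0136
grip_force: 30.0
```

Call:
{"api": "step_arm", "payload": {"delta_pos": [[0,0.9,0],[0.05,0.9,0],[0.05,0.9,0],[0.05,0.9,0],[0.05,0.9,0],[0.05,0.9,0],[0,0.9,0],[0,0.9,0],[0,0.6,0],[0,0.4,0],[0,0.4,0],[0,0,0]], "turn": [0,0,0,0,0,0,0,0,0,0,0,0]}}

```text
time: 12.1
ee_pos: [0.4908, 0.1712, 0.2034]
eef_rot: [-0.047, 0.999, -0.0, -0.0]
ft_force: [0.7, -0.4, -1.5]
width: 0.014
grip_force: 30.0
```

Call:
{"api": "step_arm", "payload": {"delta_pos": [[0,0,0],[0,0,0],[0,0,0]], "turn": [0,0,0]}}

```text
time: 12.4
ee_pos: [0.4912, 0.1696, 0.2037]
eef_rot: [-0.046, 0.999, 0.0, 0.0]
ft_force: [-0.2, 0.1, -1.8]
width: 0.0137
grip_force: 30.0
```

Call:
{"api": "step_arm", "payload": {"delta_pos": [[0,0.25,0],[0,0.25,0],[0,0,-0.5],[0,0,-0.5],[0,0,-0.5],[0,0,-0.5],[0,0,0],[0,0,0],[0,0,0]], "turn": [0,0,0,0,0,0,0,0,0]}}

```text
time: 13.3
ee_pos: [0.4914, 0.1829, 0.1541]
eef_rot: [-0.047, 0.999, 0.0, 0.0]
ft_force: [-0.1, 0.1, -1.0]
width: 0.0135
grip_force: 30.0
```

```bash
python3 - <<'E'
from h import *
c=camera('wrist');save('w5',c);s=read_state();z=s['ee_pos'][2]-.014+.005
print(s['ee_pos'],s['eef_rot'],s['ft_force']);np.savez('/tmp/w5',**{k:c[k] for k in ['image','z_map','mtx','view']})
p=proj(c,np.array([.437,.1783,z]));print('expected hole px',p,'stud tip px',proj(c,np.array([.437,.1783,.0805])),'pad',proj(c,np.array([.437,.1783,.066])))
u,v=p.astype(int);print(hole(c,(u-35,v-35,u+40,v+35),z))
E
```

```text
[0.49140642 0.18294409 0.15413896] [-4.68479877e-02  9.98901903e-01  2.81015762e-04  4.17627606e-04] [ 0.0345523  -0.81902364 -1.56837705]
expected hole px [319.88149457 152.1045384 ] stud tip px [320.00890736 141.7494198 ] pad [320.02871534 140.13958176]
(array([326.1212616 , 143.40511131]), array([3.42450356, 4.69916725]), array([0.4317705 , 0.18138305, 0.14513896]))
```

View pics/w5.png

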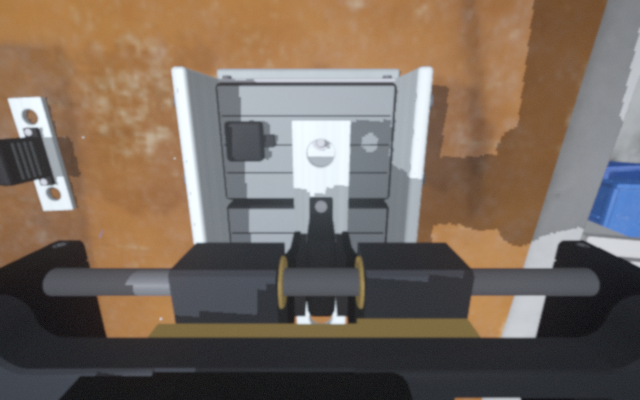

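The stud shows through the hole at (321,145), as predicted, so I descend to the hover height.

Call:
{"api": "step_arm", "payload": {"delta_pos": [[0,0,-0.3],[0,0,-0.4],[0,0,-0.4],[0,0,-0.4],[0,0,-0.3],[0,0,-0.16],[0,0,0],[0,0,0],[0,0,0],[0,0,0]], "turn": [0,0,0,0,0,0,0,0,0,0]}}

```text
time: 14.35
ee_pos: [0.4912, 0.183, 0.1049]
eef_rot: [-0.047, 0.999, 0.0, 0.0]
ft_force: [0.5, -0.0, -0.5]
width: 0.0139
grip_force: 30.0
```

```bash
python3 - <<'E'
from h import *
c=camera('wrist');s=read_state();z=s['ee_pos'][2]-.0136
print(s['time'],s['ee_pos'],s['eef_rot'],s['ft_force'],s['grip_force'])
A=np.array([.437,.1783]);B=np.array([.5465,.1886])
p=proj(c,np.r_[A,z]);u,v=p.astype(int)
print('hole top px exp',proj(c,np.r_[A,z+.005]),'tip px',proj(c,np.r_[A,.0805]))
a=cv2.resize(c['image'][v-35:v+35,u-40:u+40],(480,420),interpolation=2)
t=camera('top');q=camera('scene')
for n,k in(('top',t),('scene',q)):
  print(n,[proj(k,np.r_[P,z+.005]).round(1).tolist() for P in(A,B)])
x,y=proj(q,np.r_[(A+B)/2,z]).astype(int);b=cv2.resize(q['image'][y-52:y+53,x-40:x+40],(320,420),interpolation=2)
cv2.imwrite('pics/fin.png',np.hstack([a,b])[:,:,::-1])
W=world(c);h=cv2.cvtColor(c['image'],cv2.COLOR_RGB2HSV)
m=(np.hypot(W[...,0]-.437,W[...,1]-.1783)<.02)&(abs(W[...,2]-z-.006)<.006)&(h[...,2]>150);b=W[m]
print('bar top z',np.median(b[:,2]))
E
```

```text
14.4 [0.49119602 0.18290986 0.10486492] [-4.68767613e-02  9.98900636e-01  2.05213380e-04  2.15665678e-04] [-0.99999871  0.83044278 -1.5297067 ] 29.999839821830392
hole top px exp [319.75471544 152.38285357] tip px [319.80244283 149.20042818]
top [[240.6, 238.3], [239.5, 205.2]]
scene [[210.0, 188.3], [237.3, 165.2]]
bar top z 0.09775399416467223
```

View pics/fin.png

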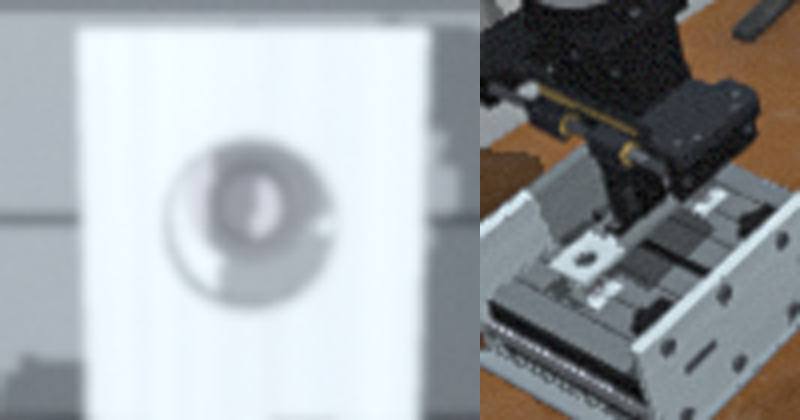

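The final view shows the stud tip at (245,207) inside the hole, whose centre is (252,222). After allowing for parallax that is under 1 mm off. The yaw agrees within 0.2°, and the bar is level.

```bash
python3 -c "
from bench import *
print(close_job())"
```

```text
the job is handed in; nothing more can be done
None
```

The longer bar is held level about 1 cm above the stud tips, and the job was handed in at about 14.5 s. Stud a's hole is centred within about 1 mm; the other hole was not seen in the final view, and its place follows from the bar's measured angle.

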